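# Point out how to finish and serve a dessert

## Task

Show the kitchen hand which dessert to finish, and with what: point down with the fingertips at the custard cup on the blue disc, then at the nozzle of the syrup bottle nearest the desserts, then at the middle of the stack of amber dishes, each time staying for two seconds just above the thing (about 3 cm over its highest part). Touch nothing at all, lift nothing, and do not come down close over the custard cups on the red and yellow discs. Finish while still pointing at the amber dishes, with the hand held still above them.

Things in the scene. Friction and masses are not known exactly. Their poses are not given: they have to be found in the camera images.
- blue_cup_top (a point): centre of the top of the custard in the cream-coloured paper dessert cup (59 mm across the rim, 43 mm tall, loose) that stands on the blue disc; about 47 mm above the worktop; z axis up
- red_cup_top (a point): centre of the top of the custard in the cream-coloured paper dessert cup (59 mm across the rim, 43 mm tall, loose) that stands on the red disc; about 47 mm above the worktop; z axis up
- yellow_cup_top (a point): centre of the top of the custard in the cream-coloured paper dessert cup (59 mm across the rim, 43 mm tall, loose) that stands on the yellow disc; about 47 mm above the worktop; z axis up
- blue_disc: flat round blue plastic disc, 84 mm across, 4 mm thick, fixed on the worktop, with one custard cup standing on its middle; origin at the centre of its underside, z up
- red_disc: flat round red plastic disc, 84 mm across, 4 mm thick, fixed on the worktop, with one custard cup standing on its middle; origin at the centre of its underside, z up
- yellow_disc: flat round yellow plastic disc, 84 mm across, 4 mm thick, fixed on the worktop, with one custard cup standing on its middle; origin at the centre of its underside, z up
- syrup_nozzle (a point): tip of the pointed red nozzle of the brown syrup squeeze bottle with a red cap (59 mm across, 172 mm tall, upright and loose, easily tipped), 172 mm above the worktop and on the bottle's axis; it stands on the left or on the right of the desserts, within 0.45 m of them (a like bottle at the far left end of the table, behind the film dispenser, is not meant)
- shaker_top (a point): middle of the domed top of the grey steel flour shaker (69 mm across, 106 mm tall, loose), 106 mm above the worktop; it stands on the other side of the desserts from the bottle; not part of the job, leave it alone
- dishes_top (a point): centre of the stack of six scalloped amber glass dishes (218 mm across, 93 mm tall, loose, heavy), at the height of the topmost rim (the top dish is hollow: keep the fingertips above the rim, do not reach into it), 93 mm above the worktop; the stack stands behind the desserts as seen from the robot, and other kitchen things up to 130 mm tall stand around it and along the near edge of the worktop, so travel with the fingertips about 0.28 m above the worktop
There are look-alikes about, which are no part of the job. What is shaped like the part that bears syrup_nozzle but green or white is not meant.

How it is judged:
By the outcome, as a careful person would: the job done as asked, in the order asked, and still so for the second after the job is handed in, with the robot touching nothing.
It also fails if it takes over 56 s, if anything falls off the work surface, if the arm or the gripper's body presses on something with over 40 N, if the wrist force passes 120 N, or if a joint passes its speed limit or range.

## Robot

A 7-joint arm with a two-finger parallel gripper is mounted at the origin on a cart in front of the work surface, level with it; the furniture and walls round the work are solid. World frame = base frame: x ahead of the robot, y to its left, z up, the work surface at z = 0. Lengths are in mm, angles in rad, forces in N, time in s.
With the tool pointing down it reaches from about 375 to 925 mm from the base axis. Payload 3.1 kg.
Tool frame: the origin (TCP) lies at the very end of the fingers, on their centre line; the grasp point (between the pads) lies 19 mm behind it (ctrl.grasp_offset is the z of the grasp point in the tool frame, in mm); z points along the fingers, y is the direction in which the jaws open and shut (so a half turn about z gives the same grasp; the last joint's range is limited). The gripper opens to 85 mm and grips with 20 to 120 N. Pads are 22 mm wide; open, the fingers measure 114 mm over their backs; the gripper's body (76 mm by 85 mm) begins 54 mm behind the grasp point. The pads swing forward as they close: fully open they stand 13 mm farther back than shut.
Start: joints at [1.163, 0.383, 0.044, 1.598, -0.018, 1.161, -0.05], TCP at [198.184, -619.053, 231.269] pointing down, gripper open.
Joint ranges: [-2.61, 2.61], [-0.41, 2.15], [-1.48, 1.57], [0, 2.5], [-1.57, 4.71], [0.05, 1.97], [-2.85, 2.85]. Speed limits (rad/s): [2.79, 2.79, 3.14, 3.14, 3.14, 3.14, 3.14].

## Interface

Orientations are given as a unit quaternion [w, x, y, z].
In Python, from rig import telemetry, cams, job, look_for, trace, tip_of, ctrl gives the robot as it stands. The module is installed in compiled form; this text tells all that it offers.
- The arm moves only by the shell command python3 -m creep 'ROWS' [FORCE]. ROWS is JSON, one flat list of numbers, 7 for each row, row after row: the opening, from 0 (shut) to 1 (fully open), then the shift along the tool's x, y, z in cm, then the turn, a rotation vector about the tool's x, y, z in units of 5 degrees (1.0 is 5 degrees). A call has exactly 10 rows; each row shifts and turns the pose as measured when the row begins, along the tool's axes as they then stand; what a row does not reach is not made up. A row lasts 1/10 s, in which the tool goes at most 50 mm and 8.59 degrees, less where a joint would pass 70% of its speed; a pose out of reach is approached as far as the arm can. A call is refused whole if a number of a shift passes 5 or a number of a turn 1, either way. A call with a gripper value outside its range is refused whole. The fingers move at their own pace and stop on an object; FORCE is the grip in N (left out, the last holds). Time passes only in rows, so rows that do not move let the fingers close, or fill a call up. It gives the time, the measured TCP pose, the force and the opening at its end, in the units of the state.
- telemetry.get_obs(): the state, without advancing time (a new reading comes with each control period).
- cams.grab_frame(name): name is "side" or "top" or "wrist"; returns a dict with "pixels" (400x640x3 uint8, red, green, blue), "depth" (400x640 float32, mm along the optical axis (not along the pixel's ray), 0 where there is no reading), "intrinsics" (3x3 intrinsics, pixels), "k1" (the pictures are not rectified: a ray, as slopes to the right and down, at radius r is drawn at 1 + k1 r^2 times it, then the intrinsics apply), "xyz" and "orientation" of the camera in the world. Camera axes: x right, y down, z forward; pixel columns grow to the right and rows downward; lengths in mm; the calibration is good to about 2 mm. A picture is of the moment at which its call begins.
- job.job_done(): hands the job in, once; it reports no verdict.
Trained networks look in a picture, given as the dict that the camera call returned (one of the last four; its "shot" number tells which), for a name from the list of things; names that differ only in an ending like _2 or _b are one class to them, and where a whole thing is asked for, a point or a joint stands for the part that bears it (a point fixed in the world has none). Each returns a list of dicts, best first, with "p" (0 to 1); they miss things now and then, are a little off and sometimes report something else, mostly with a low value. They report only what shows in the picture. A call takes as long as a camera call. They do not tell look-alikes from the thing itself.
- look_for(picture, name): "xy" ([column, row] in pixels, amid what is visible of it).
- trace(picture, name): "region" (400x640 bool, what is visible of it) and "xy" ([column, row] in pixels, amid what is visible of it).
- tip_of(picture, name): "xy" ([column, row] in pixels: a listed point, or the origin of a listed thing).
The state is a dict: "time_s": time; "joint_positions": joint angles; "joint_velocities": joint speeds; "joint_torque": joint torques, N m; "position": TCP position; "tool_rot": TCP orientation; "force": force on the tool from outside, world axes, zero at the start; "moment": the same for the moment, N m; "finger_gap": finger opening in mm.
Only numpy, scipy, OpenCV 4.12 (cv2) and the standard library are available. Lean on these libraries where they do the work, as an engineer would, in place of code of your own. Each camera call takes 0.05 s, during which the arm holds its last target. There are 200 camera calls.

## Working session

There is one attempt and no reset: what is moved stays moved. The work goes in short steps, Python scripts to look and compute and a shell command to move; the robot and the scene stay as the last step left them, time stands still between calls to the robot, and variables do not carry over. Pictures are saved under pics/ and viewed, about 8 in all and at most 12, crops included, and the job is handed in when it is done.

```bash
mkdir -p pics; cat > h.py <<'E'
import numpy as np, cv2
from scipy.spatial.transform import Rotation as R
from rig import telemetry, cams, job, look_for, trace, tip_of, ctrl
def rot(q): return R.from_quat([q[1],q[2],q[3],q[0]]).as_matrix()
def ray(f,xy):
    K=np.array(f["intrinsics"]); d=np.array([(xy[0]-K[0,2])/K[0,0],(xy[1]-K[1,2])/K[1,1]]); s=d.copy()
    for _ in range(20): s=d/(1+f["k1"]*(s@s))
    return rot(f["orientation"])@np.array([s[0],s[1],1.])
def at_z(f,xy,z):
    r=ray(f,xy); p=np.array(f["xyz"]); return p+r*(z-p[2])/r[2]
def at_d(f,xy):
    c,w=int(round(xy[0])),int(round(xy[1])); a=f["depth"][max(w-2,0):w+3,max(c-2,0):c+3]; a=a[a>0]
    return np.array(f["xyz"])+ray(f,xy)*np.median(a) if a.size else None
Z=dict(blue_cup_top=47,red_cup_top=47,yellow_cup_top=47,syrup_nozzle=172,shaker_top=106,dishes_top=93)
def save(f,n): cv2.imwrite("pics/"+n,f["pixels"][:,:,::-1])
def tool():
    s=telemetry.get_obs(); return np.array(s["position"]),rot(s["tool_rot"]),s
E
python3 - <<'E'
from h import *
np.set_printoptions(precision=1,suppress=True)
p,M,s=tool(); print(p,M,s["time_s"],s["finger_gap"],s["force"])
for n in ("top","side"):
    f=cams.grab_frame(n); save(f,n+"1.png"); print(n,np.array(f["xyz"]))
    for k,z in Z.items():
        for d in tip_of(f,k)[:4]:
            print(k,round(d["p"],2),np.array(d["xy"]),at_z(f,d["xy"],z),at_d(f,d["xy"]))
E
```

```text
[ 197.9 -618.1  229.9] [[ 1.   0.3 -0. ]
 [ 0.3 -1.   0. ]
 [-0.  -0.  -1. ]] 0.0 85.4255155978001 [ 0.4  0.2 -0.4]
top [ 456.8   11.6 1048.1]
blue_cup_top 0.78 [250.8 235.9] [460.6 191.4  47. ] [460.6 191.4  47.2]
red_cup_top 0.87 [387.  231.3] [ 471.6 -168.3   47. ] [ 471.6 -168.3   46.7]
yellow_cup_top 0.63 [333.9 245.4] [435.2 -27.3  47. ] [435.1 -27.3  45. ]
syrup_nozzle 0.76 [474.3 213.6] [ 510.1 -354.7  172. ] [ 520.6 -426.8   -0.3]
syrup_nozzle 0.6 [478.9 260.5] [ 400.1 -362.1  172. ] [ 389.  -435.     1.3]
syrup_nozzle 0.59 [425.3 181.2] [ 587.1 -239.   172. ] [ 592.6 -249.5  135.4]
shaker_top 0.75 [192.1 201.7] [545.7 329.6 106. ] [545.7 329.7 105.9]
dishes_top 0.85 [318.5 154.1] [668.9  12.8  93. ] [676.4  12.8  59.2]
side [  541.3 -1238.6   574. ]
blue_cup_top 0.52 [279.5 198.8] [458.1 204.1  47. ] [457.8 209.9  44.9]
red_cup_top 0.56 [277.9 246.1] [ 470.1 -159.7   47. ] [ 470.  -157.7   46. ]
yellow_cup_top 0.68 [270.6 224.8] [441.9 -17.   47. ] [441.8 -16.2  46.7]
syrup_nozzle 0.79 [237.5 232.1] [ 396.3 -343.3  172. ] [333.6  43.2  -1.5]
syrup_nozzle 0.75 [290.  230.7] [ 509.7 -340.9  172. ] [496.2  40.3   1.3]
syrup_nozzle 0.67 [323.1 212.9] [ 586.1 -241.1  172. ] [597.    1.6  74.2]
shaker_top 0.84 [305.3 169.1] [547.9 354.9 106. ] [549.4 721.   -1.5]
shaker_top 0.64 [281.5 201.3] [474.3  20.7 106. ] [465.7 182.9  45.7]
dishes_top 0.63 [349.6 204.4] [676.8  18.9  93. ] [684.4  89.4  66. ]
dishes_top 0.31 [276.2 265.1] [ 477.2 -349.1   93. ] [ 465.4 -186.1    4.9]
dishes_top 0.18 [278.3 216. ] [468.3 -62.3  93. ] [454.8 154.4   4.4]
dishes_top 0.16 [275.7 248.7] [ 471.8 -267.7   93. ] [ 465.1 -173.7   46.5]
```

View pics/top1.png

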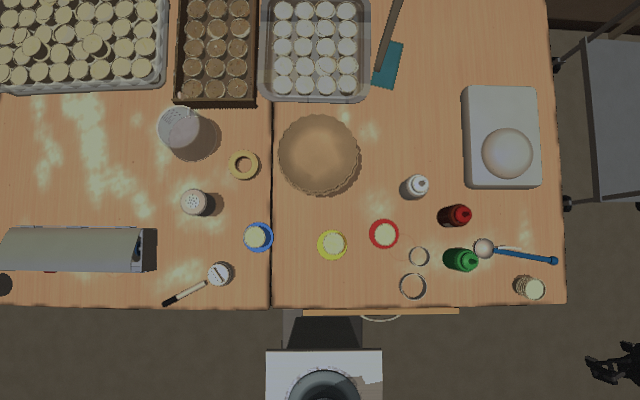

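View pics/side1.png

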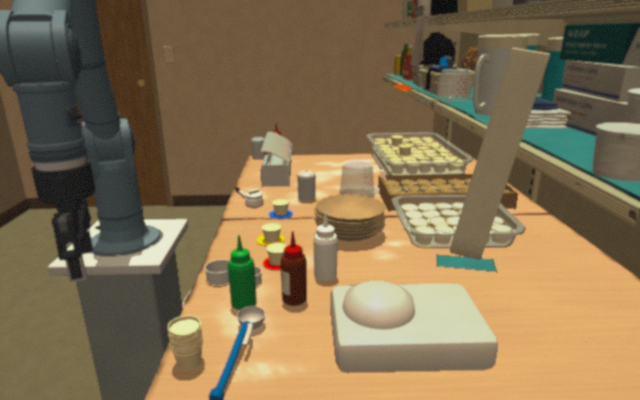

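The top view shows the blue-disc cup at about (255,237), yellow at (332,243), red at (384,234) and the dishes at (319,154). The red-capped brown bottle is at (455,215) with its tip near (474,213). The green and white bottles are decoys, and the shaker is at (193,202). Next I'll refine these from depth.

```bash
python3 - <<'E'
from h import *
np.set_printoptions(precision=1,suppress=True)
f=cams.grab_frame("top"); g=cams.grab_frame("side")
P=np.full((400,640,3),np.nan)
for r in range(400):
    for c in range(640):
        if f["depth"][r,c]>0 : P[r,c]=np.array(f["xyz"])+ray(f,(c,r))*f["depth"][r,c]
for n,c,lo,hi,rad in (("blue",(458,185),40,60,55),("yellow",(438,-25),40,60,50),("red",(471,-165),40,60,50),("dish",(670,13),82,110,150),("bottle",(510,-340),100,190,45),("shaker",(547,330),95,120,50)):
    m=(np.hypot(P[...,0]-c[0],P[...,1]-c[1])<rad)&(P[...,2]>lo)&(P[...,2]<hi)
    q=P[m]; e=cv2.minEnclosingCircle(q[:,:2].astype(np.float32)); print(n,m.sum(),q.mean(0),e,q[:,2].max())
m=(P[...,2]>130)&(P[...,0]>300)&(P[...,0]<900)&(abs(P[...,1])<600); print("high",m.sum(),P[m][::max(1,m.sum()//12)])
for k in("syrup_nozzle","blue_cup_top"):
  a=tip_of(f,k); b=tip_of(g,k)
  for u in a:
    for v in b:
      r1,r2=ray(f,u["xy"]),ray(g,v["xy"]); p1,p2=np.array(f["xyz"]),np.array(g["xyz"])
      t=np.linalg.lstsq(np.c_[r1,-r2],p2-p1,rcond=None)[0]; A,B=p1+t[0]*r1,p2+t[1]*r2
      if np.linalg.norm(A-B)<20: print(k,u["xy"],v["xy"],A,B)
c=np.hstack([cv2.resize(f["pixels"][185:270,400:500],None,fx=4,fy=4,interpolation=2),cv2.resize(f["pixels"][195:280,215:315],None,fx=4,fy=4,interpolation=2)])
cv2.imwrite("pics/crop.png",c[:,:,::-1])
E
```

```text
blue 370 [460.4 183.2  45.1] ((460.82940673828125, 182.9517822265625), 29.708322525024414) 51.92663717255516
yellow 352 [441.  -25.2  44.6] ((441.0850830078125, -25.724271774291992), 28.934755325317383) 51.91867165160113
red 355 [ 464.2 -163.2   45.1] ((464.94378662109375, -163.0341033935547), 28.882598876953125) 51.23961099078133
dish 1058 [677.3  19.4  86.8] ((672.703125, 16.827802658081055), 106.76145935058594) 94.17623079087991
bottle 395 [ 510.2 -336.   124. ] ((511.0741271972656, -341.9388732910156), 28.150253295898438) 173.2623872751583
shaker 497 [546.6 329.  101.7] ((547.466552734375, 330.1552734375), 32.85501480102539) 109.02044098724673
high 2200 [[ 606.  -235.   132. ]
 [ 571.  -243.6  133.7]
 [ 494.4 -342.   132.3]
 [ 435.3  499.4  137.1]
 [ 425.   595.6  142. ]
 [ 418.2  553.7  143. ]
 [ 411.   578.   148.5]
 [ 407.   469.   145.6]
 [ 399.3  551.8  149.2]
 [ 392.2 -349.5  137.1]
 [ 388.   524.1  153. ]
 [ 380.1  568.7  149.3]
 [ 374.1  466.2  149.2]]
syrup_nozzle [423.8, 180.4] [325.2, 211.0] [ 588.7 -234.9  173.9] [ 591.4 -234.9  174.3]
syrup_nozzle [481.8, 261.0] [237.2, 230.9] [ 399.6 -363.9  184. ] [ 399.2 -363.9  184.1]
syrup_nozzle [470.2, 215.1] [291.8, 229.3] [ 506.4 -343.1  175.8] [ 513.7 -342.7  176. ]
blue_cup_top [253.9, 235.9] [280.7, 198.1] [460.5 181.4  57.6] [463.5 181.6  57.6]
blue_cup_top [253.9, 235.9] [280.2, 264.7] [ 461.6  228.5 -217.4] [ 450.2  227.7 -217.6]
```

View pics/crop.png

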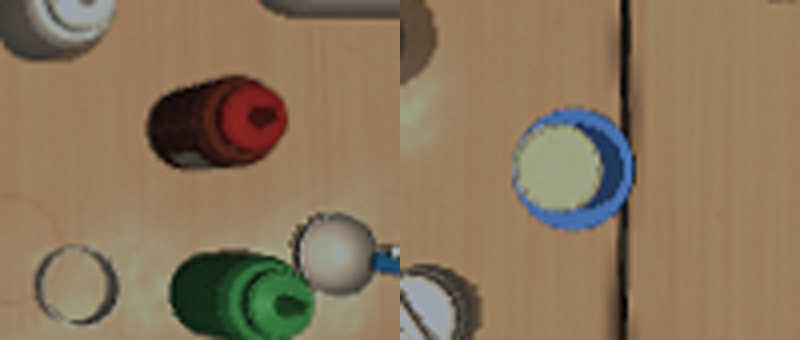

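The crop puts the brown bottle's nozzle tip at about (468,213) in the top image, and shows the cup centred on the blue disc. The targets in mm are blue (460.5,182.5,47), nozzle (510.5,-341.5,172) and dishes (672,16,93). I'll rise, shut the fingers and turn the tool's axes to line up with the world.

```bash
cat > d.py <<'E'
import sys; from h import *
T=dict(b=(460.5,182.5,79),n=(510.5,-341.5,203),d=(672,16,124))
p,M,s=tool(); print("t",s["time_s"],"p",p.round(1),"gap",round(s["finger_gap"],1),"F",np.round(s["force"],1),"yaw",np.degrees(np.arctan2(M[1,0],M[0,0])).round(1),"tilt z",M[:,2].round(3),"q",np.round(s["joint_positions"],2))
for k in sys.argv[1:]:
    print(k,"tool cm",(M.T@(np.array(T[k])-p)/10).round(2))
E
python3 -m creep '[0,0,0,-2.5,0,0,1, 0,0,0,-2.5,0,0,1, 0,0,0,-1,0,0,1, 0,0,0,0,0,0,0, 0,0,0,0,0,0,0, 0,0,0,0,0,0,0, 0,0,0,0,0,0,0, 0,0,0,0,0,0,0, 0,0,0,0,0,0,0, 0,0,0,0,0,0,0]'; python3 d.py b
```

```text
time_s: 2.0
position: [197.2, -616.4, 287.6]
tool_rot: [-0.005, 1.0, 0.022, -0.002]
force: [0.5, -0.7, 0.7]
finger_gap: 0.1
t 2.0 p [ 197.2 -616.4  287.6] gap 0.1 F [ 0.5 -0.7  0.7] yaw 2.5 tilt z [-0.003  0.009 -1.   ] q [ 1.13  0.34  0.09  1.54 -0.03  1.27 -0.31]
b tool cm [ 29.85 -78.47  21.5 ]
```

```bash
python3 -m creep '[0,3,-3,0,0,0,0, 0,3,-3,0,0,0,0, 0,3,-3,0,0,0,0, 0,3,-3,0,0,0,0, 0,3,-3,0,0,0,0, 0,3,-3,0,0,0,0, 0,3,-3,0,0,0,0, 0,3,-3,0,0,0,0, 0,3,-3,0,0,0,0, 0,3,-3,0,0,0,0]'; python3 d.py b
```

```text
time_s: 3.0
position: [486.8, -303.2, 286.8]
tool_rot: [-0.002, 1.0, 0.012, -0.004]
force: [0.7, -0.5, -0.5]
finger_gap: 0.2
t 3.0 p [ 486.8 -303.2  286.8] gap 0.2 F [ 0.7 -0.5 -0.5] yaw 1.3 tilt z [-0.007  0.003 -1.   ] q [ 0.63  0.21 -0.17  1.71  0.04  1.24 -1.09]
b tool cm [ -1.36 -48.54  20.95]
```

```bash
python3 -m creep '[0,0,-4,0,0,0,0, 0,0,-4.8,0,0,0,0, 0,0,-4.8,0,0,0,0, 0,0,-4.8,0,0,0,0, 0,0,-4.8,0,0,0,0, 0,-0.3,-4.8,0,0,0,0, 0,-0.3,-4.8,0,0,0,0, 0,-0.3,-4.8,0,0,0,0, 0,-0.3,-4.8,0,0,0,0, 0,0,-4,0,0,0,0]'; python3 d.py b; python3 - <<'E'
from h import *
f=cams.grab_frame("wrist"); save(f,"w1.png")
for d in tip_of(f,"blue_cup_top")[:3]: print(d["p"],d["xy"],at_z(f,d["xy"],47))
E
```

```text
time_s: 4.0
position: [465.4, 178.7, 289.8]
tool_rot: [-0.001, 1.0, 0.013, 0.002]
force: [0.7, -0.5, -0.7]
finger_gap: 0.0
t 4.0 p [465.4 178.7 289.8] gap 0.0 F [ 0.7 -0.5 -0.7] yaw 1.4 tilt z [ 0.003  0.002 -1.   ] q [ 0.12  0.08 -0.6   1.86  0.05  1.21 -2.03]
b tool cm [-0.56 -0.34 21.08]
0.84 [316.3, 164.7] [460.92370626 185.72481286  47.        ]
0.54 [479.0, 185.0] [439.69349937 -24.03471779  47.        ]
0.54 [459.2, 173.7] [453.94318297   3.85513765  47.        ]
```

View pics/w1.png

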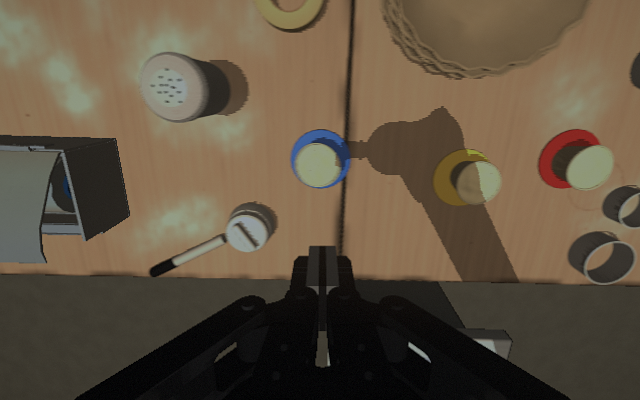

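The wrist view shows the blue-disc cup at (318,164), ahead of the shut fingers, at (461,186) by measurement. That agrees with the top view to within 3 mm, so I'll descend.

```bash
python3 -m creep '[0,-0.2,-0.2,2.5,0,0,0, 0,-0.2,-0.2,3,0,0,0, 0,-0.1,-0.1,3,0,0,0, 0,0,0,3,0,0,0, 0,0,0,3,0,0,0, 0,0,0,2.5,0,0,0, 0,0,0,2,0,0,0, 0,0,0,1,0,0,0, 0,0,0,0.5,0,0,0, 0,0,0,0,0,0,0]'; python3 d.py b
```

```text
time_s: 5.1
position: [465.9, 186.0, 80.8]
tool_rot: [-0.002, 1.0, 0.017, 0.006]
force: [-0.4, 0.0, 0.0]
finger_gap: -0.0
t 5.1 p [465.9 186.   80.8] gap -0.0 F [-0.4  0.   0. ] yaw 1.9 tilt z [ 0.012  0.004 -1.   ] q [ 0.03  0.35 -0.55  2.05  0.26  0.79 -2.22]
b tool cm [-0.56  0.33  0.17]
```

Next come small corrections and then the hold, 2.4 s or more in position.

```bash
python3 -m creep '[0,-0.4,0.1,0.2,0,0,0, 0,-0.2,0.1,0,0,0,0, 0,0,0,0,0,0,0, 0,0,0,0,0,0,0, 0,0,0,0,0,0,0, 0,0,0,0,0,0,0, 0,0,0,0,0,0,0, 0,0,0,0,0,0,0, 0,0,0,0,0,0,0, 0,0,0,0,0,0,0]'; python3 d.py b; python3 -c "
from h import *
f=cams.grab_frame('top');save(f,'b.png')"
```

```text
time_s: 6.1
position: [463.3, 184.9, 83.0]
tool_rot: [-0.003, 1.0, 0.017, 0.011]
force: [0.2, -0.1, 0.7]
finger_gap: -0.2
t 6.1 p [463.3 184.9  83. ] gap -0.2 F [ 0.2 -0.1  0.7] yaw 1.9 tilt z [ 0.021  0.006 -1.   ] q [ 0.03  0.34 -0.56  2.07  0.26  0.78 -2.22]
b tool cm [-0.29  0.23  0.4 ]
```

```bash
python3 -m creep '[0,0,0,0,0,0,0, 0,0,0,0,0,0,0, 0,0,0,0,0,0,0, 0,0,0,0,0,0,0, 0,0,0,0,0,0,0, 0,0,0,0,0,0,0, 0,0,0,0,0,0,0, 0,0,0,0,0,0,0, 0,0,0,0,0,0,0, 0,0,0,0,0,0,0]'; python3 d.py b
```

```text
time_s: 7.15
position: [463.1, 184.8, 82.8]
tool_rot: [-0.003, 1.0, 0.017, 0.01]
force: [0.1, -0.6, 0.2]
finger_gap: 0.2
t 7.15 p [463.1 184.8  82.8] gap 0.2 F [ 0.1 -0.6  0.2] yaw 1.9 tilt z [ 0.021  0.006 -1.   ] q [ 0.03  0.34 -0.56  2.07  0.26  0.78 -2.22]
b tool cm [-0.28  0.23  0.38]
```

It's 36 mm above the cup, so I'll lower it about 5 mm and hold for a full two seconds.

```bash
python3 -m creep '[0,-0.2,0.1,0.5,0,0,0, 0,0,0,0,0,0,0, 0,0,0,0,0,0,0, 0,0,0,0,0,0,0, 0,0,0,0,0,0,0, 0,0,0,0,0,0,0, 0,0,0,0,0,0,0, 0,0,0,0,0,0,0, 0,0,0,0,0,0,0, 0,0,0,0,0,0,0]'; python3 d.py b
```

```text
time_s: 8.15
position: [461.1, 183.8, 77.4]
tool_rot: [-0.003, 1.0, 0.017, 0.01]
force: [-0.1, 0.3, -0.6]
finger_gap: 0.3
t 8.15 p [461.1 183.8  77.4] gap 0.3 F [-0.1  0.3 -0.6] yaw 1.9 tilt z [ 0.021  0.006 -1.   ] q [ 0.03  0.35 -0.55  2.07  0.27  0.77 -2.23]
b tool cm [-0.06  0.12 -0.17]
```

```bash
python3 -m creep '[0,0,0,0,0,0,0, 0,0,0,0,0,0,0, 0,0,0,0,0,0,0, 0,0,0,0,0,0,0, 0,0,0,0,0,0,0, 0,0,0,0,0,0,0, 0,0,0,0,0,0,0, 0,0,0,0,0,0,0, 0,0,0,0,0,0,0, 0,0,0,0,0,0,0]'; python3 -m creep '[0,0,0,0,0,0,0, 0,0,0,0,0,0,0, 0,0,0,0,0,0,0, 0,0,0,-2,0,0,0, 0,0,0,-3,0,0,0, 0,0,0,-3,0,0,0, 0,0,0,-3,0,0,0, 0,0,0,-3,0,0,0, 0,0,0,-3,0,0,0, 0,0,0,-2,0,0,0]'; python3 d.py n
```

```text
time_s: 9.15
position: [461.1, 183.7, 77.3]
tool_rot: [-0.003, 1.0, 0.017, 0.01]
force: [-0.4, -0.2, 0.6]
finger_gap: -0.0
time_s: 10.15
position: [453.4, 181.2, 269.8]
tool_rot: [-0.001, 1.0, 0.018, 0.005]
force: [1.1, 0.4, -0.6]
finger_gap: -0.2
t 10.15 p [453.4 181.2 269.8] gap -0.2 F [ 1.1  0.4 -0.6] yaw 2.0 tilt z [ 0.01   0.003 -1.   ] q [ 0.13  0.07 -0.62  1.91  0.05  1.16 -2.04]
n tool cm [ 3.8  52.46  6.59]
```

```bash
python3 -m creep '[0,0.4,4,-1,0,0,0, 0,0.4,4.8,-0.5,0,0,0, 0,0.4,4.8,0,0,0,0, 0,0.4,4.8,0,0,0,0, 0,0.4,4.8,0,0,0,0, 0,0.4,4.8,0,0,0,0, 0,0.4,4.8,0,0,0,0, 0,0.4,4.8,0,0,0,0, 0,0.4,4.8,0,0,0,0, 0,0.4,4.8,0,0,0,0]'; python3 d.py n; python3 - <<'E'
from h import *
f=cams.grab_frame("wrist"); save(f,"w2.png")
for d in tip_of(f,"syrup_nozzle")[:3]: print(d["p"],d["xy"],at_z(f,d["xy"],172),at_d(f,d["xy"]))
E
```

```text
time_s: 11.15
position: [520.2, -291.9, 291.8]
tool_rot: [-0.003, 0.999, 0.03, 0.014]
force: [1.0, 0.4, 0.4]
finger_gap: 0.2
t 11.15 p [ 520.2 -291.9  291.8] gap 0.2 F [1.  0.4 0.4] yaw 3.5 tilt z [ 0.027  0.006 -1.   ] q [ 0.61  0.23 -0.19  1.67  0.03  1.22 -1.09]
n tool cm [-1.51  4.93  8.82]
0.87 [378.6, 207.1] [ 510.98623722 -343.34448342  172.        ] [ 498.40343793 -351.2315179   134.32978598]
0.7 [381.4, 313.8] [ 398.29542054 -359.18755259  172.        ] [ 529.44435516 -312.70251904  344.69191996]
0.65 [261.5, 109.8] [ 588.74642092 -238.09238482  172.        ] [ 588.74689042 -238.09456503  172.01159924]
```

View pics/w2.png

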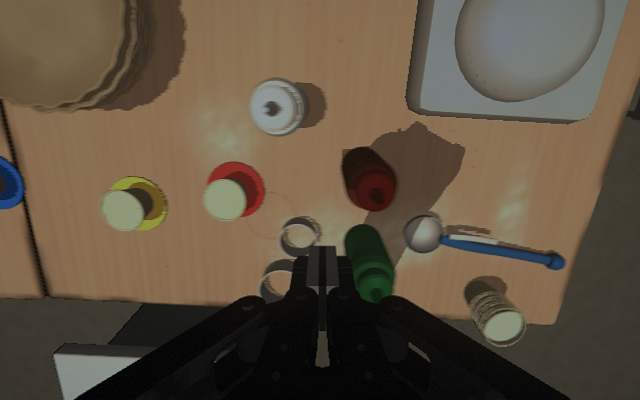

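The wrist view shows the red nozzle at (378,203), which measures (511,-343) and agrees with the first measurement. I'll centre over it, then come down gently.

```bash
python3 -m creep '[0,-0.5,2,0,0,0,0, 0,-0.5,2,0,0,0,0, 0,-0.5,1,0,0,0,0, 0,0,0,0,0,0,0, 0,0,0,1.5,0,0,0, 0,0,0,2,0,0,0, 0,0,0,2,0,0,0, 0,0,0,1.5,0,0,0, 0,0,0,0.8,0,0,0, 0,0,0,0,0,0,0]'; python3 d.py n
```

```text
time_s: 12.25
position: [507.9, -342.6, 204.0]
tool_rot: [-0.004, 1.0, 0.028, 0.012]
force: [-0.4, 0.9, -0.6]
finger_gap: -0.3
t 12.25 p [ 507.9 -342.6  204. ] gap -0.3 F [-0.4  0.9 -0.6] yaw 3.1 tilt z [ 0.023  0.01  -1.   ] q [ 0.66  0.34 -0.16  1.72  0.04  1.07 -1.01]
n tool cm [ 0.26 -0.1   0.11]
```

```bash
python3 -m creep '[0,0.3,0,0.1,0,0,0, 0,0,0,0,0,0,0, 0,0,0,0,0,0,0, 0,0,0,0,0,0,0, 0,0,0,0,0,0,0, 0,0,0,0,0,0,0, 0,0,0,0,0,0,0, 0,0,0,0,0,0,0, 0,0,0,0,0,0,0, 0,0,0,0,0,0,0]'; python3 d.py n;  python3 -c "
from h import *
f=cams.grab_frame('side');save(f,'n.png'); c=f['pixels'][130:330,180:400]; cv2.imwrite('pics/n2.png',cv2.resize(c,None,fx=3,fy=3)[:,:,::-1])"
```

```text
time_s: 13.25
position: [513.7, -342.5, 206.8]
tool_rot: [-0.003, 0.999, 0.028, 0.014]
force: [-0.1, 1.3, 0.1]
finger_gap: -0.1
t 13.25 p [ 513.7 -342.5  206.8] gap -0.1 F [-0.1  1.3  0.1] yaw 3.2 tilt z [ 0.029  0.006 -1.   ] q [ 0.66  0.34 -0.16  1.71  0.04  1.07 -1.02]
n tool cm [-0.32 -0.12  0.37]
```

View pics/n2.png

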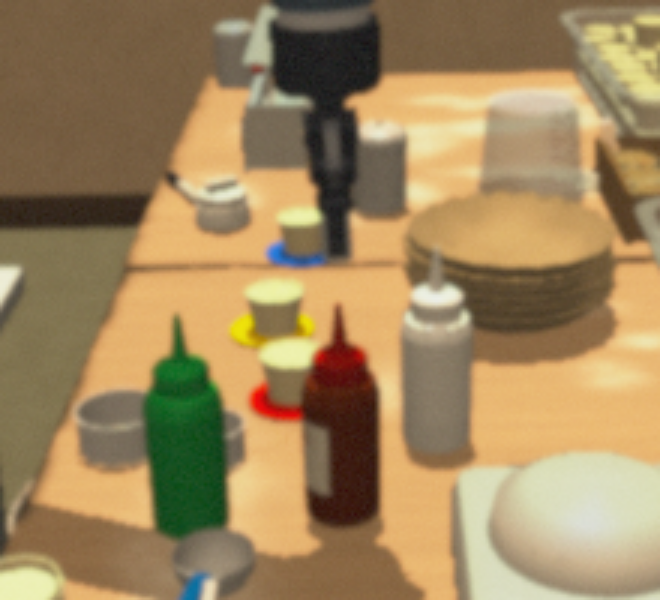

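The side crop shows the fingertips at (338,258), directly over the nozzle tip at (338,305), roughly 33 mm above it. I'll trim and hold.

```bash
python3 -m creep '[0,-0.2,0,0.4,0,0,0, 0,0,0,0,0,0,0, 0,0,0,0,0,0,0, 0,0,0,0,0,0,0, 0,0,0,0,0,0,0, 0,0,0,0,0,0,0, 0,0,0,0,0,0,0, 0,0,0,0,0,0,0, 0,0,0,0,0,0,0, 0,0,0,0,0,0,0]'; python3 -m creep '[0,0,0,0,0,0,0, 0,0,0,0,0,0,0, 0,0,0,0,0,0,0, 0,0,0,0,0,0,0, 0,0,0,0,0,0,0, 0,0,0,0,0,0,0, 0,0,0,0,0,0,0, 0,0,0,0,0,0,0, 0,0,0,0,0,0,0, 0,0,0,0,0,0,0]'; python3 -m creep '[0,0,0,0,0,0,0, 0,0,0,0,0,0,0, 0,0,0,0,0,0,0, 0,0,0,0,0,0,0, 0,0,0,0,0,0,0, 0,0,0,-1.5,0,0,0, 0,0,0,-2,0,0,0, 0,0,0,-2,0,0,0, 0,0,0,-2,0,0,0, 0,0,0,-1,0,0,0]'; python3 d.py d
```

```text
time_s: 14.3
position: [511.5, -342.5, 202.1]
tool_rot: [-0.003, 0.999, 0.028, 0.014]
force: [0.2, 0.4, -0.3]
finger_gap: -0.3
time_s: 15.3
position: [511.5, -342.5, 202.1]
tool_rot: [-0.003, 0.999, 0.028, 0.014]
force: [-0.7, -0.2, -0.2]
finger_gap: 0.1
time_s: 16.3
position: [508.2, -342.5, 291.8]
tool_rot: [-0.004, 1.0, 0.028, 0.013]
force: [0.1, -0.3, -0.0]
finger_gap: 0.1
t 16.3 p [ 508.2 -342.5  291.8] gap 0.1 F [ 0.1 -0.3 -0. ] yaw 3.2 tilt z [ 0.026  0.008 -1.   ] q [ 0.67  0.26 -0.16  1.63  0.02  1.23 -1.01]
d tool cm [ 17.93 -34.75  17.5 ]
```

```bash
python3 -m creep '[0,1.7,-3,0,0,0,0, 0,1.7,-3.4,0,0,0,0, 0,1.7,-3.4,0,0,0,0, 0,1.7,-3.4,0,0,0,0, 0,1.7,-3.4,0,0,0,0, 0,1.7,-3.4,0,0,0,0, 0,1.7,-3.4,0,0,0,0, 0,1.7,-3.4,0,0,0,0, 0,1.7,-3.4,0,0,0,0, 0,1.5,-3,0,0,0,0]'; python3 d.py d; python3 - <<'E'
from h import *
f=cams.grab_frame("wrist"); save(f,"w3.png")
for d in tip_of(f,"dishes_top")[:2]: print(d["p"],d["xy"],at_z(f,d["xy"],93))
for d in trace(f,"dishes_top")[:1]:
    r,c=np.where(d["region"]); k=np.random.default_rng(0).permutation(len(r))[:6000]
    q=np.array([np.array(f["xyz"])+ray(f,(a,b))*f["depth"][b,a] for a,b in zip(c[k],r[k]) if f["depth"][b,a]>0]); q=q[(q[:,2]>82)&(q[:,2]<100)]
    print(d["xy"],len(q),q.mean(0),cv2.minEnclosingCircle(q[:,:2].astype(np.float32)),q[:,2].max())
E
```

```text
time_s: 17.3
position: [664.0, -3.8, 306.7]
tool_rot: [0.002, 1.0, 0.018, 0.018]
force: [0.5, 0.2, -0.2]
finger_gap: 0.3
t 17.3 p [664.   -3.8 306.7] gap 0.3 F [ 0.5  0.2 -0.2] yaw 2.0 tilt z [ 0.036 -0.003 -0.999] q [ 0.2   0.36 -0.34  1.49  0.13  1.28 -1.69]
d tool cm [ 0.22 -2.04 18.28]
0.75 [303.5, 162.5] [674.94743726  16.60941396  93.        ]
[302.5, 152.9] 1435 [683.07281999  18.01537777  87.06307537] ((674.28857421875, 16.386478424072266), 106.11467742919922) 93.4589667638532
```

View pics/w3.png

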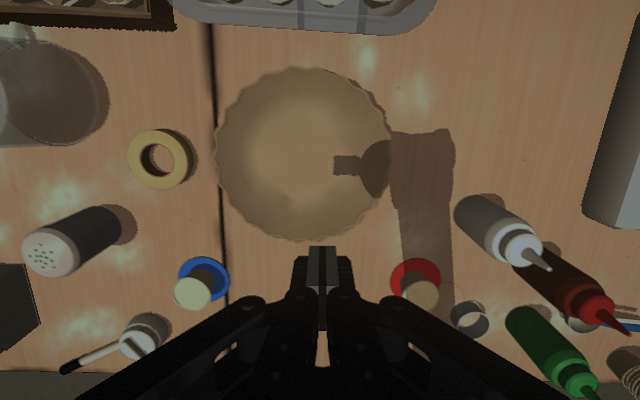

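The wrist view shows the stack's rim circle centred at about (303,155). That is (674,16.5) in world axes, matching the top view within 2 mm. I'll straighten the 2° tilt, centre and descend.

```bash
python3 -m creep '[0,0.3,-1,0,0,-0.4,0, 0,0.3,-1,1,0,0,0, 0,0.3,0,2.5,0,0,0, 0,0,0,3,0,0,0, 0,0,0,3,0,0,0, 0,0,0,3,0,0,0, 0,0,0,2.5,0,0,0, 0,0,0,1.7,0,0,0, 0,0,0,0.8,0,0,0, 0,0,0,0,0,0,0]'; python3 d.py d
```

```text
time_s: 18.45
position: [669.4, 3.1, 122.6]
tool_rot: [0.007, 1.0, 0.012, 0.0]
force: [-0.2, 0.3, 0.2]
finger_gap: -0.2
t 18.45 p [669.4   3.1 122.6] gap -0.2 F [-0.2  0.3  0.2] yaw 1.4 tilt z [ 0.    -0.014 -1.   ] q [ 0.16  0.55 -0.31  1.62  0.2   1.01 -1.76]
d tool cm [ 0.29 -1.28 -0.16]
```

```bash
python3 -m creep '[0,0.2,-0.7,-0.1,0,0,0, 0,0.2,-0.6,0,0,0,0, 0,0,0,0,0,0,0, 0,0,0,0,0,0,0, 0,0,0,0,0,0,0, 0,0,0,0,0,0,0, 0,0,0,0,0,0,0, 0,0,0,0,0,0,0, 0,0,0,0,0,0,0, 0,0,0,0,0,0,0]'; python3 d.py d
```

```text
time_s: 19.45
position: [677.3, 17.3, 129.6]
tool_rot: [0.007, 1.0, 0.012, 0.005]
force: [-0.7, 0.1, 0.6]
finger_gap: -0.1
t 19.45 p [677.3  17.3 129.6] gap -0.1 F [-0.7  0.1  0.6] yaw 1.3 tilt z [ 0.011 -0.014 -1.   ] q [ 0.14  0.55 -0.31  1.6   0.21  1.02 -1.78]
d tool cm [-0.53  0.11  0.55]
```

```bash
python3 -m creep '[0,-0.3,0,0.5,0,0,0, 0,0,0,0,0,0,0, 0,0,0,0,0,0,0, 0,0,0,0,0,0,0, 0,0,0,0,0,0,0, 0,0,0,0,0,0,0, 0,0,0,0,0,0,0, 0,0,0,0,0,0,0, 0,0,0,0,0,0,0, 0,0,0,0,0,0,0]'; python3 -m creep '[0,0,0,0,0,0,0, 0,0,0,0,0,0,0, 0,0,0,0,0,0,0, 0,0,0,0,0,0,0, 0,0,0,0,0,0,0, 0,0,0,0,0,0,0, 0,0,0,0,0,0,0, 0,0,0,0,0,0,0, 0,0,0,0,0,0,0, 0,0,0,0,0,0,0]';python3 -m creep '[0,0,0,0,0,0,0, 0,0,0,0,0,0,0, 0,0,0,0,0,0,0, 0,0,0,0,0,0,0, 0,0,0,0,0,0,0, 0,0,0,0,0,0,0, 0,0,0,0,0,0,0, 0,0,0,0,0,0,0, 0,0,0,0,0,0,0, 0,0,0,0,0,0,0]'; python3 d.py d; python3 -c "
from h import *
f=cams.grab_frame('side');save(f,'s2.png')"
```

```text
time_s: 20.45
position: [673.8, 16.9, 123.7]
tool_rot: [0.007, 1.0, 0.012, 0.005]
force: [0.3, -0.2, -0.5]
finger_gap: 0.2
time_s: 21.45
position: [673.8, 16.9, 123.8]
tool_rot: [0.007, 1.0, 0.012, 0.005]
force: [0.3, -0.0, -0.7]
finger_gap: 0.2
time_s: 22.45
position: [673.8, 16.8, 123.8]
tool_rot: [0.007, 1.0, 0.012, 0.005]
force: [-0.2, -0.6, -0.0]
finger_gap: 0.0
t 22.45 p [673.8  16.8 123.8] gap 0.0 F [-0.2 -0.6 -0. ] yaw 1.3 tilt z [ 0.01  -0.014 -1.   ] q [ 0.14  0.55 -0.31  1.61  0.21  1.   -1.79]
d tool cm [-0.19  0.08 -0.02]
```

View pics/s2.png

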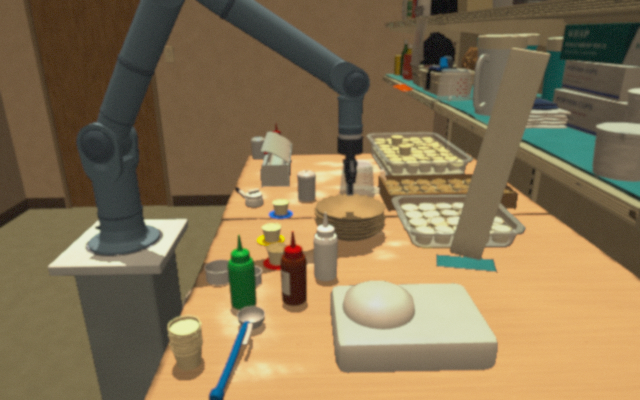

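The side view shows the fingertips at about (350,192), above the middle of the stack (rim centre about (350,203)), and everything stands where it did at the start. Handing in.

```bash
python3 -c "
from h import *
print(job.job_done())"; python3 d.py
```

```text
the job is handed in; nothing more can be done
None
the job is handed in; nothing more can be done
```

I pointed at all three things in the order asked, with the fingers shut, then handed the job in while still holding above the amber dishes. Handing in gave no verdict.

| Target | Fingertip position (mm) | Height above it | Hold |
|---|---|---|---|
| Custard cup on the blue disc | (461, 184, 77) | about 30 mm | over 2 s |
| Nozzle of the brown syrup bottle with the red cap | (511.5, -342.5, 202) | about 30 mm | over 2 s |
| Middle of the amber dish stack | (674, 17, 124) | about 31 mm | about 2.9 s, still held at hand-in |

- **Time:** the robot's clock read about 22.5 s at hand-in, against the 56 s limit.
- **Contact:** the measured tool force was never more than about 1.4 N in any reading, so I saw no sign of contact. The last side view showed everything standing where it had been at the start.
- **Red and yellow cups:** I only crossed above them at about 0.29 m.
- **Measurements:** the top and wrist cameras agreed within about 3 mm for all three targets.
- **First settling points:** the hand first came to rest about 5 mm high over the blue cup, the nozzle and the dishes. I lowered it and then held at the corrected height.
- **Not checked:** the state could not be read after hand-in, so I have no reading for the final second.

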